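Free the ratchet pawl and press a bottle stopper home

ROBOT

A 6-joint arm with a two-finger parallel gripper is mounted at the origin on the work surface. World frame = base frame: x ahead of the robot, y to its left, z up, the work surface at z = 0. Lengths are in mm, angles in rad, forces in N, time in s.
With the tool pointing down it reaches from about 400 to 925 mm from the base axis. Payload 12.5 kg.
Tool frame: the origin (TCP) lies at the very end of the fingers, on their centre line; the grasp point (between the pads) lies 19 mm behind it; x points along the fingers, y is the direction in which the jaws open and shut, and the axes are right-handed (so a half turn about x gives the same grasp; the last joint's range is limited). The gripper opens to 95 mm and grips with 3 to 60 N. Pads are 20 mm wide; open, the fingers measure 119 mm over their backs; the gripper's body (75 mm by 180 mm) begins 59 mm behind the grasp point.
Start: joints at [1.137, 0.491, 1.559, -0, 1.092, -0.106], TCP at [201.209, 591.745, 214.661] pointing down, gripper open.
Joint ranges: [-3.1, 3.1], [-0.84, 2.19], [0.05, 2.79], [-1.13, 4.28], [0.06, 2.93], [-2.69, 2.69]. Speed limits (rad/s): [2.22, 2.22, 2.79, 3.14, 3.14, 3.14].

INTERFACE

Orientations are given as [roll, pitch, yaw] about the fixed x, y, z axes, in that order (R = Rz(yaw) Ry(pitch) Rx(roll)).
In Python, from cell import env, optics, job gives the robot as it stands.
- The arm moves only by the shell command python3 -m handwheel 'ROWS' [OPENING]. ROWS is JSON, a list of rows, each an object with "travel": the shift along the world's x, y, z in mm, a list of three; "roll": the turn about the world's z in degrees. In form: [{"travel": [dx, dy, dz], "roll": roll}, ...]. A call has 1 to 8 rows; each row is the pose to reach, as a shift and turn from the pose commanded when the call began; what a row does not reach only later rows make up. A row lasts 1/10 s, in which the tool goes at most 50 mm and 8.59 degrees, less where a joint would pass 70% of its speed; a pose out of reach is approached as far as the arm can. A call with a gripper value outside its range is refused whole. OPENING is the closure, from -1 (fully open) to 1 (shut), set as the call begins (- or left out, the last holds). The fingers move at their own pace and stop on an object; the grip force is fixed at half the most. Time passes only in rows, so rows that repeat a pose let the fingers close. It gives the time, the measured TCP pose, the force and the opening at its end, in the units of the state.
- env.state(): the state, without advancing time (a new reading comes with each control period).
- optics.read_camera(name): name is "scene" or "top" or "wrist"; returns the picture (400x640x3 uint8, red, green, blue); there is no depth.
- optics.camera_params(name): a dict with "fx", "fy", "cx", "cy" (pixels), "world_from_camera" (4x4, takes a point from camera to world coordinates). Camera axes: x right, y up, looking along -z (the intrinsics and any distortion apply to the point x, -y, -z); pixel columns grow to the right and rows downward; lengths in mm; the calibration is good to about 2 mm. A picture is of the moment at which its call begins: read the wrist's pose just before it. camera_params takes no time and is no camera call; for the wrist camera it gives the pose at the moment of the call.
- job.job_done(): hands the job in, once; it reports no verdict.
The state is a dict: "t": time; "joints": joint angles; "qvel": joint speeds; "tau": joint torques, N m; "eef_pos": TCP position; "tcp_rot": TCP orientation; "ft_force": force on the tool from outside, world axes, zero at the start; "moment": the same for the moment, N m; "opening": opening from 0.0 (shut) to 1.0 (fully open).
Only numpy, scipy, OpenCV 4.12 (cv2) and the standard library are available. Lean on these libraries where they do the work, as an engineer would, in place of code of your own. Each camera call takes 0.05 s, during which the arm holds its last target.

TASK

Press the pawl's finger tab right down so that its nose swings clear of the ratchet teeth, then push the press's arm down past the teeth until its pad has pushed the stopper fully home in the bottle. Only press and push: the hand never touches the bottle or its stopper, which stay standing in the nest, and the jar, beaker and other bottle beside the press are neither moved nor lifted.

Things in the scene. Friction and masses are not known exactly. Their poses are not given: they have to be found in the camera images.
- press: Hand press for bottle stoppers, bolted down. Grey base 300 x 110 x 15 mm; origin under its centre, on the bench. x runs along it from the grip end (-x) to the pawl end (+x), z up; arm and pawl swing in the plane y = 0. Two 8 mm cheek plates at y = -21 and +21 rise at x = +30 to +135 to z = 145, with ears to z = 199 at x = +95 to +125. Bottle nest (four low lugs) at x = -65.
- ram_hinge (a point): Hinge axis of the arm (parallel to the press's y axis), between the cheeks: in the press's frame x = +50, y = 0, z = 138 mm. A toothed steel wheel of 110 mm over its teeth turns with the arm about it.
- ram_arm (a joint): Arm angle, rad: 0 = fully raised, 0.75 rad above level, pointing to the press's -x; grows as it goes down (elevation = 0.75 - value). Starts at 0 to 0.11; an engaged pawl blocks it at about 0.13. Its sprung pad meets the stopper at 0.66; home at about 0.77; end stop 0.82. Stiff hinge: it stays where left; 2 to 5 N down on the grip moves it, about 8 N with the stopper.
- ram_grip (a point): Centre of the arm's round black cross grip (24 mm diameter, 80 mm long, along the press's y axis), 220 mm from the arm hinge. Push down on it from above; it moves on an arc about the hinge. The arm's bar is 22 mm wide and 16 mm thick.
- pawl (a joint): Angle of the pawl, rad: 0 = engaged, its hooked nose between the wheel's teeth; grows as its tab is pressed down and the nose lifts; end stop 0.30, clear of the teeth above 0.15. Its pivot is stiff, so it stays where it is left; about 4 N on the tab moves it.
- pawl_tab (a point): Centre of the top face of the pawl's finger tab, a flat steel plate 36 x 36 x 6 mm at the +x end of the press, 55 mm (in x) beyond the pawl's pivot. At value 0 it lies at x = +165, y = 0, z = 204 mm in the press's frame; pressed fully it goes down about 16 mm.
- bottle: Amber reagent bottle standing loose in the press's nest, 56 mm diameter, 88 mm to its mouth; origin at the centre of its foot, z up. It must stay there.
- stopper (a joint): How far the white stopper has been pushed into the bottle, m: 0 = standing 10 mm proud, 0.010 = fully home. It slides stiffly (about 7 N).
- stopper_top (a point): Centre of the stopper's flat top (26 mm diameter); 108 mm above the bottle's foot when proud, 98 mm when home.
- amber_bottle: Bystander: loose capped amber bottle, 60 mm diameter, 135 mm tall; origin at the centre of its foot.
- white_jar: Bystander: loose white jar, 64 mm diameter, 85 mm tall; origin at the centre of its foot.
- beaker: Bystander: loose open glass beaker, 66 mm diameter, 75 mm tall; origin at the centre of its foot.
There are look-alikes about, which are no part of the job. What is shaped like the bottle but blue or purple is not meant.

How it is judged:
By the outcome, as a careful person would: the job done as asked, in the order asked, and still so for the second after the job is handed in, with the robot touching nothing.
It also fails if it takes over 46 s, if anything falls off the work surface, if the arm or the gripper's body presses on something with over 40 N, if the wrist force passes 120 N, or if a joint passes its speed limit or range.

## Working session

There is one attempt and no reset: what is moved stays moved. The work goes in short steps, Python scripts to look and compute and a shell command to move; the robot and the scene stay as the last step left them, time stands still between calls to the robot, and variables do not carry over. Pictures are saved under pics/ and viewed, and the job is handed in when it is done.

```bash
ls; mkdir -p pics
python3 - <<'E'
from cell import env, optics, job
import cv2
print(env.state())
for n in ["scene","top"]:
    im=optics.read_camera(n); cv2.imwrite(f"pics/{n}0.png",im[:,:,::-1])
    p=optics.camera_params(n); print(n,p)
E
```

```text
pics
{'t': 0.0, 'joints': array([ 1.13738990e+00,  4.91588038e-01,  1.55946007e+00,  3.63335098e-06,
        1.09170469e+00, -1.05595000e-01]), 'qvel': array([-1.02149966e-03,  2.85530513e-04,  9.91426207e-05,  6.76706868e-04,
       -1.89288421e-03,  9.82789600e-04]), 'tau': array([-1.03123111e-03, -6.12619185e+01, -2.58191407e+01,  6.92115817e-02,
        4.81614273e-02, -1.02881893e-04]), 'eef_pos': array([201.10146906, 591.49873546, 214.0404025 ]), 'tcp_rot': array([-1.67916887,  1.56963618, -2.00698197]), 'ft_force': array([ 0.74251343,  0.24844466, -0.80342752]), 'moment': array([ 0.05083908,  0.0001503 , -0.00158611]), 'opening': 0.9998801601758851}
scene {'fx': 373.2050032160031, 'fy': 373.2050032160031, 'cx': 321.3810309910426, 'cy': 202.4097178206421, 'world_from_camera': array([[ 4.62446338e-01, -5.75244506e-01,  6.74712638e-01,
         1.04021669e+03],
       [ 8.86555487e-01,  3.10946945e-01, -3.42536664e-01,
        -2.55932159e+02],
       [-1.27574993e-02,  7.56575017e-01,  6.53782449e-01,
         6.46535361e+02],
       [ 0.00000000e+00,  0.00000000e+00,  0.00000000e+00,
         1.00000000e+00]])}
top {'fx': 369.95753997637496, 'fy': 369.95753997637496, 'cx': 322.1214982679392, 'cy': 196.4666339608149, 'world_from_camera': array([[ 9.53905052e-03,  9.83092679e-01, -1.82860029e-01,
         4.38176703e+02],
       [-9.99660220e-01,  4.93921684e-03, -2.55939007e-02,
        -2.26103079e+01],
       [-2.42579911e-02,  1.83042038e-01,  9.82805760e-01,
         9.83355031e+02],
       [ 0.00000000e+00,  0.00000000e+00,  0.00000000e+00,
         1.00000000e+00]])}
```

View pics/scene0.png

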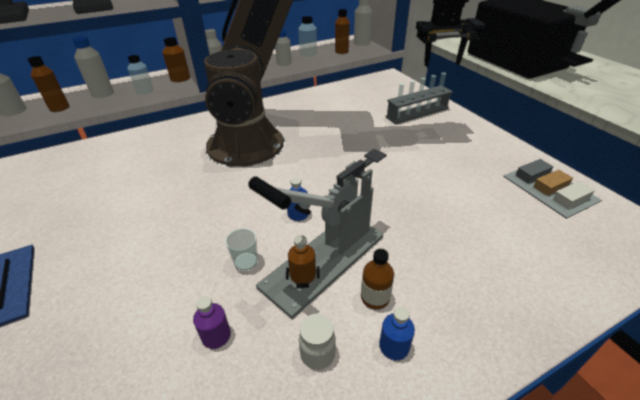

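View pics/top0.png

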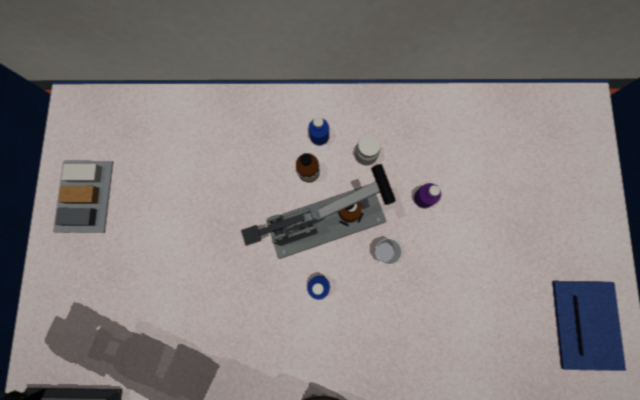

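The scene view shows one press: tab at about (375,156), grip at about (269,191), amber bottle in the nest at (301,262). In the top view the tab is at (251,235) and the grip at (384,184). Next, enlarged crops.

Run:
```python
import cv2
im=cv2.imread("pics/top0.png")[150:270,230:410]; cv2.imwrite("pics/topc.png",cv2.resize(im,None,fx=4.4,fy=4.4,interpolation=cv2.INTER_CUBIC))
im=cv2.imread("pics/scene0.png")[140:320,235:395]; cv2.imwrite("pics/scenec.png",cv2.resize(im,None,fx=3.3,fy=3.3,interpolation=cv2.INTER_CUBIC))
```

```text
(no output)
```

View pics/topc.png

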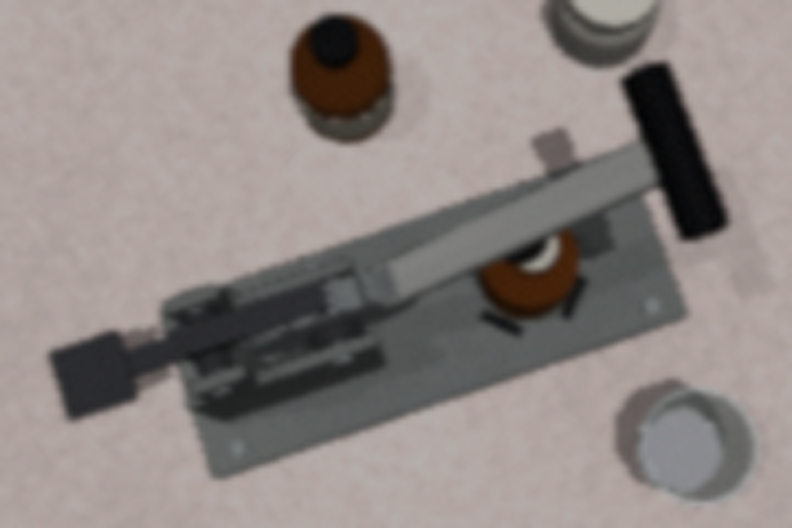

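View pics/scenec.png

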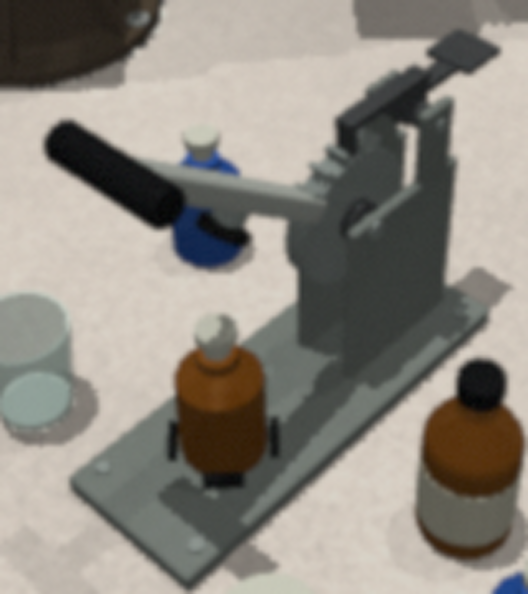

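```bash
cat > h.py <<'E'
from cell import env, optics, job
import numpy as np
def proj(n,P,p=None):
    p=p or optics.camera_params(n); T=np.linalg.inv(p["world_from_camera"]); c=T[:3,:3]@np.asarray(P)+T[:3,3]
    return np.array([p["cx"]+p["fx"]*c[0]/-c[2], p["cy"]+p["fy"]*(-c[1])/-c[2]])
def W(v,P):
    c,s=np.cos(v[2]),np.sin(v[2]); return np.array([v[0]+c*P[0]-s*P[1],v[1]+s*P[0]+c*P[1],P[2]])
def grip(q,y=0):
    e=.75-q; return [50-220*np.cos(e),y,138+220*np.sin(e)]
E
python3 - <<'E'
from h import *
from scipy.optimize import least_squares
t=lambda a,b:np.array([a/4.4+230,b/4.4+150]); s=lambda a,b:np.array([a/3.3+235,b/3.3+140])
ob=[("top",[165,0,204],t(95,376)),("top",[-150,55,15],t(688,317)),("top",[150,55,15],t(215,478)),("top",[150,-55,15],t(163,300)),
("top",-35,t(650,80)),("top",35,t(702,222)),
("scene",[-150,55,15],s(73,482)),("scene",[-150,-55,15],s(190,576)),("scene",[150,-55,15],s(487,312)),("scene",[165,0,204],s(463,51)),("scene",35,s(72,142)),("scene",-35,s(163,203))]
def f(v):
    r=[]
    for n,P,o in ob:
        if not isinstance(P,list): P=grip(v[3],P)
        r+=list(proj(n,W(v,P))-o)
    return np.array(r)
for y0 in (1.8,):
    r=least_squares(f,[450,0,y0,.05],loss='soft_l1'); v=r.x
    print(v); print(f(v).reshape(-1,2).round(1))
np.save("v.npy",v)
for nm,P in [("tab",[165,0,204]),("pivot",[110,0,190]),("grip",grip(v[3])),("bottle",[-65,0,15])]: print(nm,W(v,P).round(1),proj("top",W(v,P)).round(),proj("scene",W(v,P)).round())
for q in (.13,.3,.5,.66,.77,.82): print(q,(W(v,grip(q))).round(1))
E
```

```text
[555.45820965  -7.89885661  14.47847549   6.35667148]
[[-0.8 -0.7]
 [ 0.5 -1. ]
 [-0.8  0.2]
 [-1.6  0.8]
 [-1.2 -1.1]
 [-0.3 -0.3]
 [-2.8 -1.1]
 [-1.5  2.2]
 [ 0.9 -1.1]
 [-0.4 -0.8]
 [-1.9 -0.2]
 [-0.1  0.2]]
tab [500.2 147.6 204. ] [251. 235.] [375. 155.]
pivot [518.6  95.8 190. ] [277. 227.] [358. 171.]
grip [ 596.1 -122.4  275.7] [383. 184.] [269. 192.]
bottle [577.2 -69.1  15. ] [349. 212.] [302. 275.]
0.13 [ 598.7 -129.5  265.8]
0.3 [ 605.  -147.5  233.7]
0.5 [ 610.1 -161.6  192.4]
0.66 [ 612.1 -167.3  157.8]
0.77 [ 612.3 -168.1  133.6]
0.82 [ 612.2 -167.6  122.6]
```

The fit agrees to about 2 px, giving yaw 1.912 and arm angle 0.073.

Candidates for the bottle in the top view are the amber one in the nest (350,212), the blue ones (318,131) and (318,288), the purple one (428,195), and the capped amber bystander (307,166). The target is the amber one in the nest. The tab at (251,235) and the grip at (384,184) are unique, and the crops confirm both.

Next I shut the gripper and go above the tab.

```bash
python3 -m handwheel '[{"travel":[0,0,30],"roll":0},{"travel":[25,-37,50],"roll":0},{"travel":[50,-74,50],"roll":0},{"travel":[75,-111,50],"roll":0},{"travel":[100,-148,50],"roll":0},{"travel":[125,-185,50],"roll":0},{"travel":[150,-222,50],"roll":0},{"travel":[150,-222,50],"roll":0}]' 1
python3 -m handwheel '[{"travel":[25,-37,0],"roll":0},{"travel":[50,-74,0],"roll":0},{"travel":[75,-111,0],"roll":0},{"travel":[100,-148,0],"roll":0},{"travel":[125,-185,0],"roll":0},{"travel":[149,-221,0],"roll":0},{"travel":[149,-221,0],"roll":0},{"travel":[149,-221,0],"roll":0}]'
python3 - <<'E'
from h import *; import cv2
for n in ("wrist","scene"): cv2.imwrite(f"pics/{n}1.png",optics.read_camera(n)[:,:,::-1])
s=env.state();print(s["t"],s["eef_pos"],s["tcp_rot"],s["ft_force"],s["opening"])
v=np.load("v.npy"); print(proj("wrist",W(v,[165,0,204])), W(v,[167,0,0]))
E
```

```text
t: 0.9
eef_pos: [353.3, 366.5, 264.6]
tcp_rot: [-1.109, 1.57, -1.441]
ft_force: [-0.8, 1.4, -0.1]
opening: 0.383
t: 1.7
eef_pos: [500.2, 148.6, 264.2]
tcp_rot: [-3.018, 1.57, 2.936]
ft_force: [-0.1, 0.2, -0.3]
opening: 0.003
1.8 [499.64953005 149.65958115 264.50544455] [3.08373726 1.57022558 2.75668694] [-0.45671877 -0.0949217   0.43690944] 0.005141177861087677
[320.24576822 220.04691755] [499.55989464 149.46816147   0.        ]
```

View pics/wrist1.png

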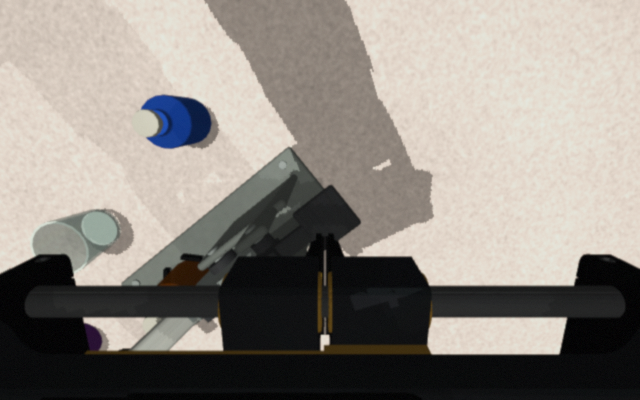

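View pics/scene1.png

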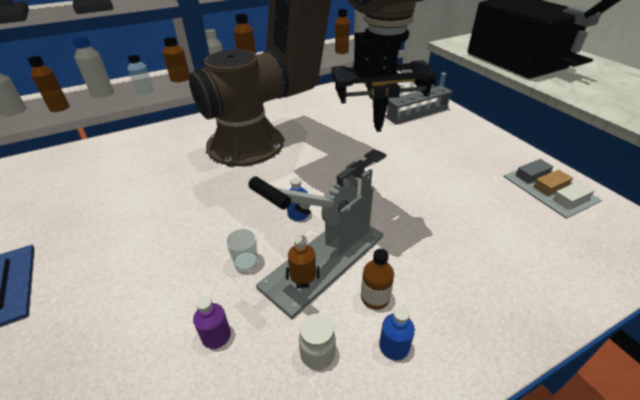

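The wrist view shows the tab centred near (328,219), against a prediction of (320,220), and the fingertips near (324,237). I'll check the wrist camera's bias using the TCP's own projection.

Run:
```python
from h import *; import cv2
s=env.state();v=np.load("v.npy");p=s["eef_pos"]
print(proj("wrist",p)); t=W(v,[165,0,204])
b=proj("wrist",t); print([(proj("wrist",t+d)-b).round(1) for d in np.eye(3)*10])
for c in ([147,18],[147,-18],[183,18],[183,-18]): print(c,proj("wrist",W(v,c+[204])).round(),proj("top",W(v,c+[204])).round())
im=cv2.imread("pics/wrist1.png")[160:290,240:420];cv2.imwrite("pics/w1c.png",cv2.resize(im,None,fx=4,fy=4,interpolation=cv2.INTER_CUBIC))
```

```text
[322.18190691 251.8938444 ]
[array([ 4.5, 12.6]), array([13.3, -4.3]), array([-0.2,  4.4])]
[147, 18] [285. 216.] [261. 240.]
[147, -18] [316. 253.] [256. 224.]
[183, 18] [324. 185.] [245. 246.]
[183, -18] [356. 224.] [240. 229.]
```

View pics/w1c.png

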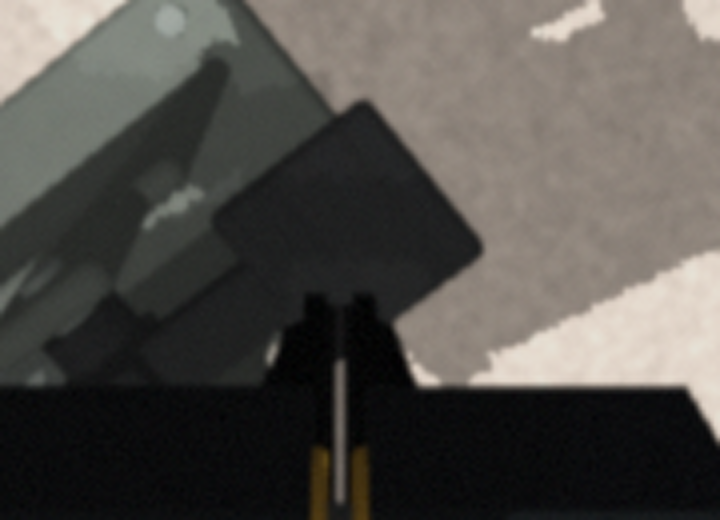

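```bash
python3 -m handwheel '[{"travel":[0,2,-25],"roll":0},{"travel":[0,2,-50],"roll":0},{"travel":[0,2,-53],"roll":0},{"travel":[0,2,-56],"roll":0},{"travel":[0,2,-59],"roll":0},{"travel":[0,2,-62],"roll":0},{"travel":[0,2,-64],"roll":0},{"travel":[0,2,-64],"roll":0}]'
python3 -m handwheel '[{"travel":[0,0,-2],"roll":0},{"travel":[0,0,-4],"roll":0},{"travel":[0,0,-6],"roll":0},{"travel":[0,0,-8],"roll":0},{"travel":[0,0,-8],"roll":0}]'
```

```text
t: 2.6
eef_pos: [500.5, 151.1, 201.2]
tcp_rot: [0.815, 1.569, 0.487]
ft_force: [-0.8, 2.1, 4.0]
opening: 0.005
t: 3.1
eef_pos: [500.4, 151.1, 193.0]
tcp_rot: [1.134, 1.57, 0.806]
ft_force: [-1.4, 4.1, 3.8]
opening: 0.001
```

```bash
python3 -m handwheel '[{"travel":[0,0,-1.5],"roll":0},{"travel":[0,0,-3],"roll":0},{"travel":[0,0,-4],"roll":0},{"travel":[0,0,-4],"roll":0}]'
python3 -m handwheel '[{"travel":[0,0,-1],"roll":0},{"travel":[0,0,-2],"roll":0},{"travel":[0,0,-2],"roll":0}]'
```

```text
t: 3.5
eef_pos: [500.4, 151.2, 189.5]
tcp_rot: [1.039, 1.569, 0.711]
ft_force: [-2.9, 5.6, 10.0]
opening: 0.007
t: 3.8
eef_pos: [500.6, 151.3, 188.7]
tcp_rot: [0.774, 1.568, 0.446]
ft_force: [-6.8, 4.9, 23.4]
opening: 0.009
```

The pawl is at its end stop: the force climbed to 23 N with z held at 188.7. Retract up, and move over the grip.

```bash
python3 -m handwheel '[{"travel":[0,0,20],"roll":0},{"travel":[0,0,60],"roll":0},{"travel":[0,0,100],"roll":0},{"travel":[0,0,130],"roll":0},{"travel":[0,0,130],"roll":0}]'
python3 - <<'E'
from h import *; import cv2
for n in ("top","scene"): cv2.imwrite(f"pics/{n}2.png",optics.read_camera(n)[:,:,::-1])
im=cv2.imread("pics/scene2.png")[140:320,235:395]; cv2.imwrite("pics/scene2c.png",cv2.resize(im,None,fx=3.3,fy=3.3,interpolation=cv2.INTER_CUBIC))
E
```

```text
t: 4.3
eef_pos: [501.3, 150.5, 320.4]
tcp_rot: [0.397, 1.565, 0.069]
ft_force: [-0.5, -0.3, -0.3]
opening: 0.004
```

View pics/scene2c.png

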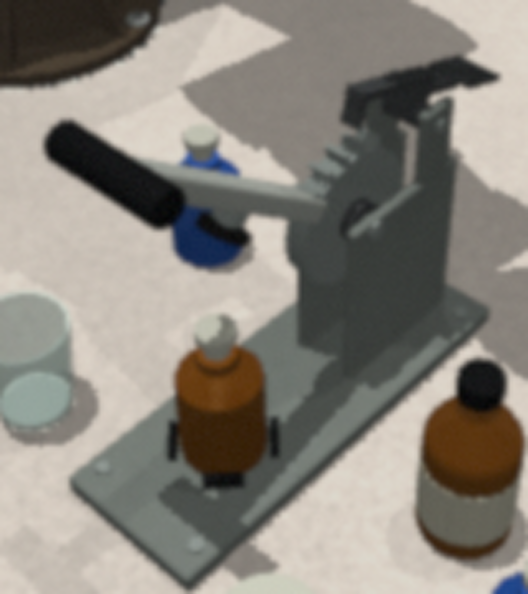

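The tab now sits level at about (455,72) in the crop, down from (463,51), and the nose is off the teeth. Moving over the grip.

```bash
python3 -m handwheel '[{"travel":[15,-42,0],"roll":0},{"travel":[30,-84,0],"roll":0},{"travel":[45,-126,0],"roll":0},{"travel":[60,-168,0],"roll":0},{"travel":[75,-210,0],"roll":0},{"travel":[88,-250,0],"roll":0},{"travel":[96,-275,0],"roll":0},{"travel":[96,-275,0],"roll":0}]'
python3 - <<'E'
from h import *; import cv2
for n in ("wrist","scene"): cv2.imwrite(f"pics/{n}3.png",optics.read_camera(n)[:,:,::-1])
v=np.load("v.npy");s=env.state();print(s["t"],s["eef_pos"],s["ft_force"])
q=v[3]-2*np.pi
for qq in np.r_[q,np.arange(.1,.86,.05)]: print(round(qq,2),(W(v,grip(qq))-W(v,grip(q))).round(1),(W(v,grip(qq))+[0,0,12]).round(1))
print(proj("wrist",W(v,grip(q,40))),proj("wrist",W(v,grip(q,-40))),proj("wrist",s["eef_pos"]))
E
```

```text
t: 5.2
eef_pos: [596.3, -127.4, 314.0]
tcp_rot: [-2.944, 1.567, 3.008]
ft_force: [-0.3, -0.4, 0.4]
opening: 0.001
5.3 [ 595.70560679 -124.41239796  314.94240183] [-0.96770554  0.28932862 -0.35583721]
0.07 [0. 0. 0.] [ 596.1 -122.4  287.7]
0.1 [ 1.2 -3.4 -4.6] [ 597.3 -125.8  283.1]
0.15 [  3.4  -9.4 -13.5] [ 599.5 -131.9  274.2]
0.2 [  5.4 -15.1 -22.7] [ 601.5 -137.5  265. ]
0.25 [  7.2 -20.3 -32.3] [ 603.3 -142.7  255.5]
0.3 [  8.9 -25.  -42. ] [ 605.  -147.5  245.7]
0.35 [ 10.4 -29.3 -52.1] [ 606.5 -151.7  235.7]
0.4 [ 11.8 -33.1 -62.3] [ 607.9 -155.5  225.4]
0.45 [ 12.9 -36.4 -72.7] [ 609.1 -158.8  215. ]
0.5 [ 13.9 -39.2 -83.3] [ 610.1 -161.6  204.4]
0.55 [ 14.8 -41.5 -94. ] [ 610.9 -164.   193.7]
0.6 [  15.4  -43.3 -104.9] [ 611.5 -165.8  182.9]
0.65 [  15.9  -44.6 -115.8] [ 612.  -167.1  172. ]
0.7 [  16.1  -45.4 -126.7] [ 612.3 -167.8  161. ]
0.75 [  16.2  -45.7 -137.7] [ 612.4 -168.1  150. ]
0.8 [  16.1  -45.4 -148.7] [ 612.3 -167.8  139. ]
0.85 [  15.9  -44.6 -159.7] [ 612.  -167.1  128. ]
[286.03802137 180.65018865] [362.51340782 272.09183438] [322.17681139 251.94296282]
```

View pics/wrist3.png

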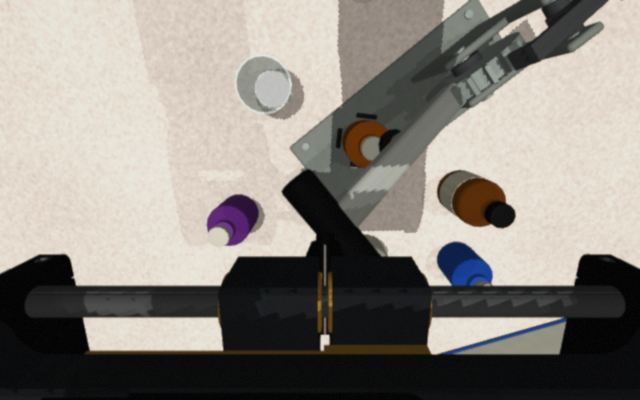

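View pics/scene3.png

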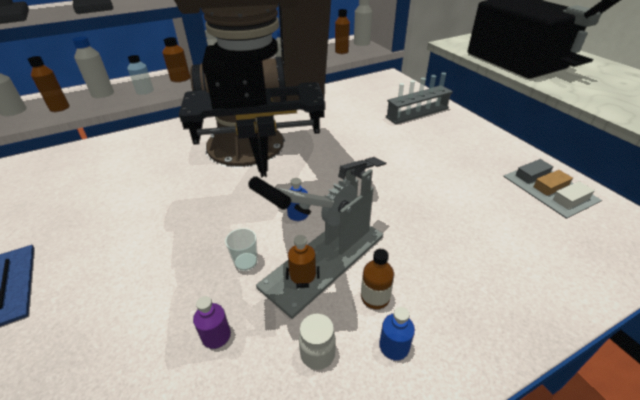

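The wrist view shows the grip's +y end at (293,185), so by the same offset as the tab it lies about 3 mm further in +y than fitted. I'll include that while following the arc.

```bash
python3 -m handwheel '[{"travel":[0,5,-15],"roll":0},{"travel":[0,5,-25],"roll":0},{"travel":[1,3,-31],"roll":0},{"travel":[2,-1,-37],"roll":0},{"travel":[3,-4,-42],"roll":0},{"travel":[4,-7,-47],"roll":0},{"travel":[5,-10,-52],"roll":0},{"travel":[5,-10,-52],"roll":0}]'
```

```text
t: 6.1
eef_pos: [601.2, -134.8, 264.0]
tcp_rot: [-2.917, 1.57, 3.038]
ft_force: [0.1, 0.6, -0.3]
opening: 0.005
```

Run:
```python
from h import *; import cv2
for n in ("wrist","scene"): cv2.imwrite(f"pics/{n}4.png",optics.read_camera(n)[:,:,::-1])
a=cv2.imread("pics/scene4.png")[90:320,175:395]; cv2.imwrite("pics/scene4c.png",cv2.resize(a,None,fx=2.6,fy=2.6,interpolation=cv2.INTER_CUBIC))
s=env.state();print(s["t"],s["eef_pos"],s["ft_force"])
```

```text
6.2 [ 600.93093941 -134.35321824  264.30538948] [ 0.33474101 -0.06636462 -0.2168622 ]
```

View pics/scene4c.png

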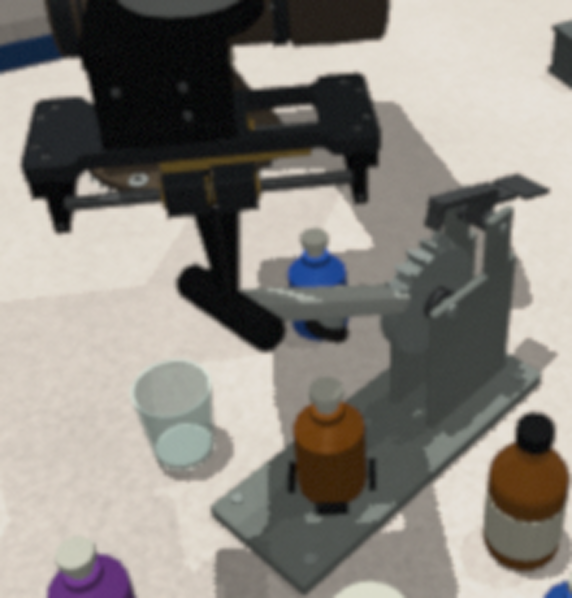

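View pics/wrist4.png

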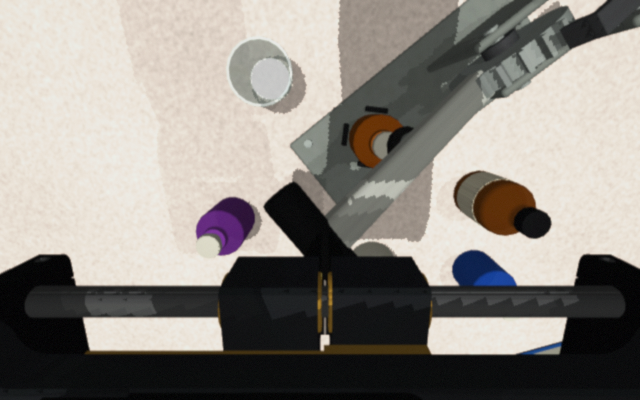

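The arm has followed to about 0.2 and is past the pawl's blocking point, with the fingertips on the grip's middle. Continuing along the arc.

```bash
python3 -m handwheel '[{"travel":[2,-5,-9],"roll":0},{"travel":[4,-10,-19],"roll":0},{"travel":[6,-14,-29],"roll":0},{"travel":[7,-18,-39],"roll":0},{"travel":[8,-21,-50],"roll":0},{"travel":[9,-24,-60],"roll":0},{"travel":[10,-26,-71],"roll":0},{"travel":[10,-28,-82],"roll":0}]'
python3 -m handwheel '[{"travel":[0,-1,-5],"roll":0},{"travel":[1,-1,-10],"roll":0},{"travel":[1,-2,-15],"roll":0},{"travel":[1,-2,-19],"roll":0},{"travel":[1,-2,-23],"roll":0},{"travel":[1,-2,-27],"roll":0},{"travel":[1,-2,-27],"roll":0}]'
```

```text
t: 7.0
eef_pos: [611.3, -162.2, 181.6]
tcp_rot: [1.844, 1.57, 1.516]
ft_force: [1.9, -1.0, 1.9]
opening: 0.002
t: 7.7
eef_pos: [612.3, -164.5, 155.4]
tcp_rot: [-0.433, 1.57, -0.761]
ft_force: [0.3, -0.2, 0.8]
opening: 0.007
```

```bash
python3 -m handwheel '[{"travel":[0,0,-3],"roll":0},{"travel":[0,0,-6],"roll":0},{"travel":[0,0,-9],"roll":0}]'
python3 -m handwheel '[{"travel":[0,0,-2],"roll":0},{"travel":[0,0,-4],"roll":0}]'
python3 -m handwheel '[{"travel":[0,0,-2],"roll":0},{"travel":[0,0,-4],"roll":0}]'
```

```text
t: 8.0
eef_pos: [612.5, -164.8, 147.1]
tcp_rot: [-0.399, 1.569, -0.727]
ft_force: [-0.7, -4.2, 7.6]
opening: 0.007
t: 8.2
eef_pos: [612.6, -165.0, 143.5]
tcp_rot: [-0.396, 1.569, -0.724]
ft_force: [-3.3, -3.9, 11.5]
opening: 0.003
t: 8.4
eef_pos: [612.6, -165.0, 140.1]
tcp_rot: [-0.326, 1.568, -0.654]
ft_force: [-4.3, -3.0, 15.2]
opening: 0.004
```

```bash
python3 -m handwheel '[{"travel":[0,0,-2],"roll":0},{"travel":[0,0,-3],"roll":0},{"travel":[0,0,-3],"roll":0}]'
python3 -m handwheel '[{"travel":[0,0,-1],"roll":0},{"travel":[0,0,-2],"roll":0},{"travel":[0,0,-2],"roll":0}]'
python3 - <<'E'
from h import *; import cv2
for n in ("scene",): cv2.imwrite(f"pics/{n}5.png",optics.read_camera(n)[:,:,::-1])
a=cv2.imread("pics/scene5.png")[140:320,235:395]; cv2.imwrite("pics/scene5c.png",cv2.resize(a,None,fx=3.3,fy=3.3,interpolation=cv2.INTER_CUBIC))
E
```

```text
t: 8.7
eef_pos: [612.6, -165.0, 137.4]
tcp_rot: [-0.316, 1.568, -0.644]
ft_force: [-4.0, -3.9, 15.7]
opening: 0.003
t: 9.0
eef_pos: [612.6, -165.0, 135.7]
tcp_rot: [-0.294, 1.568, -0.621]
ft_force: [-4.7, -4.2, 18.1]
opening: 0.01
```

View pics/scene5c.png

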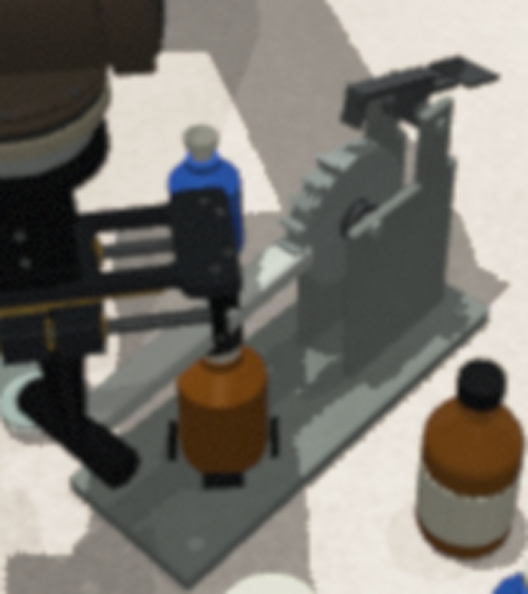

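```bash
python3 -m handwheel '[{"travel":[0,0,-1],"roll":0},{"travel":[0,0,-2],"roll":0},{"travel":[0,0,-2],"roll":0}]'
python3 -m handwheel '[{"travel":[0,0,15],"roll":0},{"travel":[0,0,50],"roll":0},{"travel":[0,0,90],"roll":0},{"travel":[0,0,130],"roll":0},{"travel":[0,-40,140],"roll":0},{"travel":[0,-80,140],"roll":0},{"travel":[0,-120,140],"roll":0},{"travel":[0,-160,140],"roll":0}]'
python3 - <<'E'
from h import *; import cv2
for n in ("scene","top"): cv2.imwrite(f"pics/{n}6.png",optics.read_camera(n)[:,:,::-1])
a=cv2.imread("pics/scene6.png")[140:320,235:395]; cv2.imwrite("pics/scene6c.png",cv2.resize(a,None,fx=3.3,fy=3.3,interpolation=cv2.INTER_CUBIC))
v=np.load("v.npy")
for h in (98,108): print(h,(proj("scene",W(v,[-65,0,15+h]))-[235,140])*3.3)
for q in (.75,.77,.8,.82): print(q,(proj("scene",W(v,grip(q,-40)))-[235,140])*3.3,proj("top",W(v,grip(q,-40))))
E
```

```text
t: 9.35
eef_pos: [612.7, -165.0, 134.5]
tcp_rot: [-0.263, 1.567, -0.591]
ft_force: [-6.7, -2.1, 24.8]
opening: 0.004
t: 10.15
eef_pos: [612.0, -325.4, 271.4]
tcp_rot: [2.165, 1.57, 1.838]
ft_force: [-0.2, 0.8, -0.6]
opening: 0.011
98 [214.2158159  340.52552762]
108 [213.35271539 328.78411191]
0.75 [120.56381932 457.64087587] [388.14307754 173.86961759]
0.77 [121.48461883 462.91993877] [387.84293699 174.33014655]
0.8 [123.08919981 470.55165786] [387.33320162 175.03446205]
0.82 [124.30447824 475.4467618 ] [386.95456098 175.51260905]
```

View pics/scene6c.png

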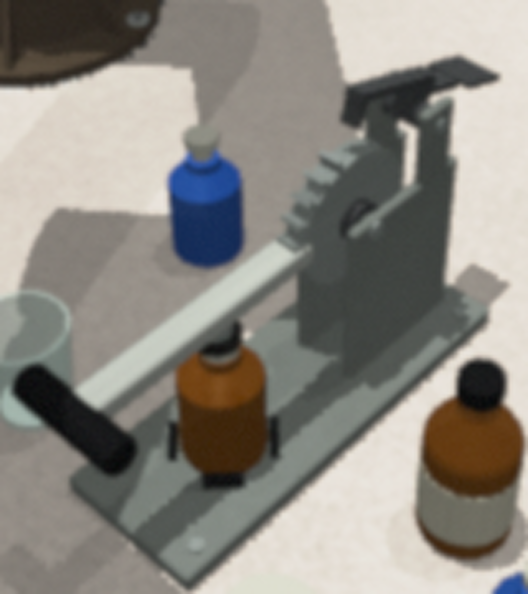

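View pics/top6.png

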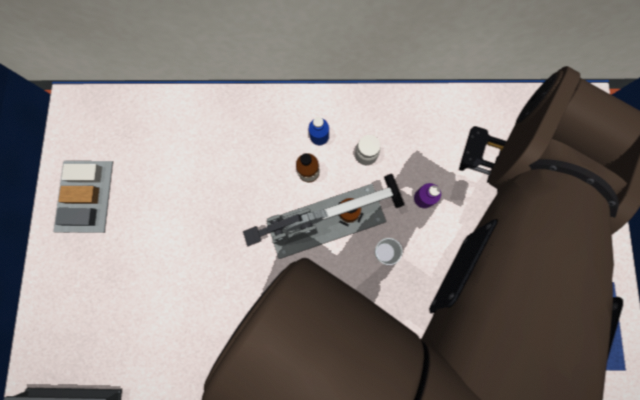

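Run:
```python
from h import *; import cv2
v=np.load("v.npy")
rows=[cv2.resize(cv2.imread(f"pics/scene{i}.png")[225:295,275:330],None,fx=7,fy=7,interpolation=cv2.INTER_CUBIC) for i in (2,6)]
cv2.imwrite("pics/cmp.png",np.hstack(rows))
a=np.linspace(0,6.28,100)
for h in (88,98,108): print(h,max(((proj("scene",W(v,[-65+13*np.cos(t),13*np.sin(t),15+h]))-[275,225])*7)[1] for t in a))
```

```text
88 186.77141154600807
98 162.29396930599785
108 137.36498964518051
```

View pics/cmp.png

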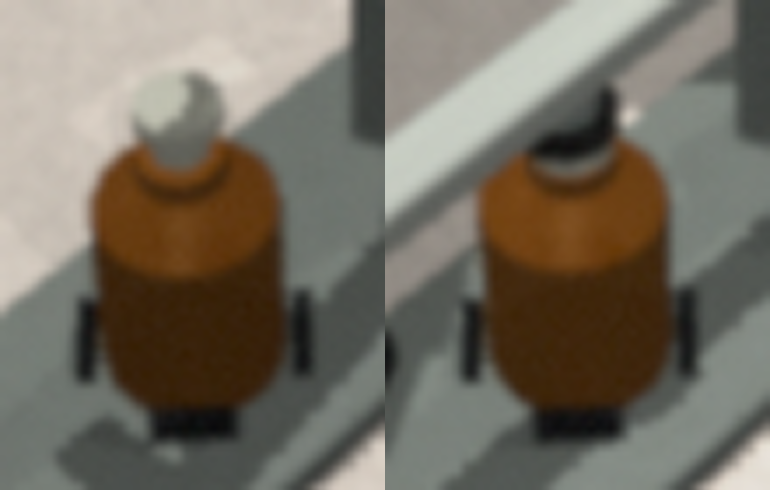

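The pad's lower front edge, which is the stopper's top rim, sits at row ≈160. Prediction is 162 for home and 137 for proud, so the stopper is home. The bottle is unmoved in the nest, the pawl is still lifted, and the bystanders are where they were.

Run:
```python
from cell import job
print(job.job_done())
```

```text
the job is handed in; nothing more can be done
None
```

The stopper is fully home in the bottle, and I handed the job in at about 10.3 s of the 46 s allowed.

- **Pawl:** I pressed the tab with the shut fingertips until it met its end stop, where the force rose to 23 N with the tip at z ≈ 189 mm. The picture showed the nose clear of the teeth, and the pawl was still down at the end.
- **Arm:** I pushed the grip down along its arc to the end stop. The last reading was z = 134.5 mm, about 0.82 rad, with 25 N upward on the tool.
- **Last checks:** The stopper's top rim appeared at row ≈160 in the enlarged crop. I predicted 162 for home and 137 for proud. By eye in the last pictures, the bottle is still in its nest and the jar, beaker and other bottle have not moved. The robot is clear of everything.
- **Disagreements:**
  - The wrist camera put the tab and grip about 3 mm from my fitted position, so I shifted the pressing points by 2–3 mm.
  - After release the arm settled slightly above its end stop, at about 0.77 rad, as its sprung pad relaxed.

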